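# Find the rocking tile on the glass slab and seat it in the jig

## Task

Three look-alike ceramic tiles lie on the flat glass slab and one of them has a bowed underside. Press gently (a few newtons, never 20) on the ends of the tiles to find the one that rocks, rocking it fully over onto its end, then slide that tile in, lying flat, under the cross bar of the wooden holding jig and push it just as gently home against the sprung end stop. Leave the two sound tiles lying where they are, and let go at the end.

Things in the scene. Friction and masses are not known exactly. Their poses are not given: they have to be found in the camera images.
- tile_a: Tile, cream glazed top, terracotta edges, 150 (own x) x 60 (y) x 12 mm thick, about 0.25 kg; origin: centre of underside, z up. Top flat, level at rest. Two of the tiles are flat below. The third (any) touches only over its middle 44 mm of length, its underside rising 3.2 mm to both ends: pressed near an end with 2 to 5 N it tips about 0.06 rad and falls back level on release; flat ones stay put.
- tile_b: A tile that looks the same as tile_a, same size, origin and axes.
- tile_c: A tile that looks the same as tile_a, same size, origin and axes.
- jig: Fixed wooden jig: plywood base 250 (x) x 110 (y) x 12 mm, origin at centre of underside. Rubber end stop face at x=+110. Two side cheeks, 66 mm apart inside, 17 mm above base, from x=+52 to the stop; flared mouths begin at x=+35. Aluminium cross bar with brass screws over them, x=+65 to +91, its underside 17 mm above the base. From x=-125 to +35 the base is open.
- jig_stop (a point): Foot of the end stop's face (stop at rest), at its middle, on top of the jig's base (12 mm above the table); axes as the jig's, +x points into the stop. A seated tile lies flat on the base, an end (either) against this face, its length along x and its centre 75 mm before it.
- glass_slab: Flat blue-green glass slab under the tiles, 170 (x) x 340 (y) mm, its top 25 mm above the table; origin on the table under its middle, z up. It stands on soft rubber feet that give about 1 mm per 10 N. The tiles lie on it side by side along its y, about 110 mm apart, long sides roughly along its x.
- end_stop: Black rubber-faced block, 10 x 62 x 15 mm, at the far end of the jig; origin on its front face at base height. Sprung along the jig's x: gives about 1 mm per 8 N pushed, at most 5 mm, and springs back.

How it is judged:
By the outcome, as a careful person would: the job done as asked, in the order asked, and still so for the second after the job is handed in, with the robot touching nothing.
It also fails if it takes over 72 s, if anything falls off the work surface, if the arm or the gripper's body presses on something with over 40 N, if the wrist force passes 120 N, or if a joint passes its speed limit or range.

## Robot

A 6-joint arm with a two-finger parallel gripper is mounted at the origin on a cart in front of the work surface, level with it; the furniture and walls round the work are solid. World frame = base frame: x ahead of the robot, y to its left, z up, the work surface at z = 0. Lengths are in m, angles in rad, forces in N, time in s.
With the tool pointing down it reaches from about 0.3 to 0.875 m from the base axis. Payload 6.4 kg.
Tool frame: the origin (TCP) lies at the very end of the fingers, on their centre line; the grasp point (between the pads) lies 19 mm behind it; z points along the fingers, y is the line along which they close (so a half turn about z gives the same grasp; the last joint's range is limited). The gripper opens to 85 mm and grips with 20 to 120 N. Pads are 22 mm wide; open, the fingers measure 114 mm over their backs; the gripper's body (76 mm by 85 mm) begins 54 mm behind the grasp point. The pads swing forward as they close: fully open they stand 13 mm farther back than shut.
Start: joints at [-1.317, 0.181, 1.607, -0, 1.354, -0.206], TCP at [0.255, -0.515, 0.198] pointing down, gripper open.
Joint ranges: [-2.99, 2.99], [-0.89, 2.07], [0.3, 2.58], [-1.14, 4.28], [0, 2.63], [-3.12, 3.12]. Speed limits (rad/s): [2.57, 2.57, 3.01, 3.14, 3.14, 3.14].

## Interface

Orientations are given as a unit quaternion [w, x, y, z].
In Python, from bench import ctrl, camera, calibration, order, outline_of gives the robot as it stands.
- The arm moves only by the tool move_arm, never from a script. Its argument "series" is a list that holds one entry, the list of rows, each a list of 5 numbers: the opening, from 0 (shut) to 1 (fully open), then the shift along the tool's x, y, z in mm, then the turn about the tool's z in rad. A call has exactly 10 rows; each row is the pose to reach, as a shift and turn from the pose commanded when the call began, along the tool's axes at that moment; what a row does not reach only later rows make up. A row lasts 1/12 s, in which the tool goes at most 41.7 mm and 7.16 degrees, less where a joint would pass 70% of its speed; a pose out of reach is approached as far as the arm can. A call with a gripper value outside its range is refused whole. The fingers move at their own pace and stop on an object; the grip force is fixed at half the most. Time passes only in rows, so rows that repeat a pose let the fingers close, or fill a call up. It gives the time, the measured TCP pose, the force, the opening and the grip force at its end, in the units of the state.
- ctrl.get_obs(): the state, without advancing time (a new reading comes with each control period).
- camera(name): name is "scene" or "top"; returns (picture, depth): 400x640x3 uint8, blue, green, red; 400x640 float32, m along the optical axis (not along the pixel's ray), 0 where there is no reading.
- calibration(name): a dict with "intrinsics" (3x3 intrinsics, pixels), "rvec" (rotation vector, rad) and "tvec" (3), from world to camera coordinates, as OpenCV has them. Camera axes: x right, y down, z forward; pixel columns grow to the right and rows downward; lengths in m; the calibration is good to about 2 mm. A picture is of the moment at which its call begins. calibration takes no time and is no camera call.
- order.hand_in(): hands the job in; it is judged then, once.
Trained networks look in the newest picture that a camera, given by its name, has taken for a name from the list of things; names that differ only in an ending like _2 or _b are one class to them, and where a whole thing is asked for, a point or a joint stands for the part that bears it (a point fixed in the world has none). Each returns a list of dicts, best first, with "conf" (0 to 1); they miss things now and then, are a little off and sometimes report something else, mostly with a low value. They report only what shows in the picture. A call takes as long as a camera call.
- outline_of(target, camera): "region" (400x640 bool, what is visible of it) and "bbox" ([centre column, centre row, width, height] in pixels, round what is visible of it).
The state is a dict: "time_s": time; "q": joint angles; "dq": joint speeds; "joint_efforts": joint torques, N m; "eef_pos": TCP position; "eef_rot": TCP orientation; "wrist_force": force on the tool from outside, world axes, zero at the start; "torque": the same for the moment, N m; "opening": opening from 0.0 (shut) to 1.0 (fully open); "grasp_force": force on a finger pad.
Only numpy, scipy, OpenCV 4.12 (cv2) and the standard library are available. Lean on these libraries where they do the work, as an engineer would, in place of code of your own. Each camera call takes 0.05 s, during which the arm holds its last target. There are 200 camera calls.

## Working session

There is one attempt and no reset: what is moved stays moved. The work goes in short steps, Python scripts to look and compute and a tool call to move; the robot and the scene stay as the last step left them, time stands still between calls to the robot, and variables do not carry over. Pictures are saved under pics/ and viewed, at most 10 in all, crops included, and the job is handed in when it is done.

Besides the shell and the picture viewer there is one more tool, called after "Emit:" by a JSON object that holds its "method" and its "body", one argument or row to a line. move_arm: Moves the arm, as the interface text tells. Its arguments: {"type":"object","properties":{"series":{"type":"array","items":{"type":"array","items":{"type":"array","items":{"type":"number"}}}}},"required":["series"]}

```bash
ls; mkdir -p pics
cat > h.py <<'E'
import numpy as np, cv2
from bench import ctrl, camera, calibration, order, outline_of
def cal(n):
    c=calibration(n); R,_=cv2.Rodrigues(np.array(c["rvec"],float)); return np.array(c["intrinsics"]),R,np.array(c["tvec"],float).ravel()
def pts(n,mask,depth):
    K,R,t=cal(n); v,u=np.nonzero(mask&(depth>0)); d=depth[v,u]
    return ((np.stack([(u-K[0,2])/K[0,0]*d,(v-K[1,2])/K[1,1]*d,d],1)-t)@R)
E
cat > m.py <<'E'
from h import *
for n in("top","scene"):
    im,d=camera(n); cv2.imwrite(f"pics/{n}0.png",im)
    for T in("tile_a","jig","glass_slab","end_stop"):
        for o in outline_of(T,n):
            if o["conf"]<.3: continue
            P=pts(n,o["region"],d)
            if len(P)<20: print(n,T,o["conf"],o["bbox"]);continue
            z=np.median(P[:,2]); Q=P[abs(P[:,2]-z)<.006]
            r=cv2.minAreaRect(Q[:,:2].astype(np.float32)*1000)
            print(n,T,round(o["conf"],2),np.round(o["bbox"]),"z",round(z,4),"rect",np.round(r[0],1),np.round(r[1],1),round(r[2],1),"mean",np.round(Q.mean(0)*1000,1))
s=ctrl.get_obs(); print({k:np.round(v,3) for k,v in s.items()})
E
python3 m.py
```

```text
pics
top tile_a 0.92 [202. 229.  33.  65.] z 0.0384 rect [482.  171.5] [147.9  61.2] 0.7 mean [481.3 170.8  38.3]
top tile_a 0.82 [302. 225.  28.  65.] z 0.0382 rect [488.  -54.6] [150.3  61. ] 2.3 mean [487.3 -54.   38.3]
top tile_a 0.77 [252. 231.  28.  70.] z 0.0382 rect [478.2  55.7] [149.8  59.9] 3.0 mean [477.1  55.4  38.3]
top jig 0.87 [429. 230.  56. 122.] z 0.0143 rect [ 479.9 -342.2] [110.5 255.4] 83.8 mean [ 455.8 -339.3   13.5]
top glass_slab 0.76 [254. 230. 148.  79.] z 0.0263 rect [481.6  57. ] [339.8 170.1] 89.1 mean [475.7  54.8  26.3]
top end_stop 0.43 [436. 183.  32.   8.] z 0.0287 rect [ 592.  -353.9] [61.5 13.3] 86.2 mean [ 591.1 -353.2   29.1]
scene tile_a 0.89 [297. 266.  81.  42.] z 0.038 rect [482.9 170.2] [150.6  62.4] 0.9 mean [478.6 173.4  37.9]
scene tile_a 0.85 [340. 209.  70.  31.] z 0.0381 rect [490.  -55.5] [151.4  64.3] 2.3 mean [486.2 -51.2  38. ]
scene jig 0.84 [378. 164.  89.  39.] z 0.0142 rect [ 482.6 -342.7] [112.4 258.6] 83.5 mean [ 456.8 -330.9   13.8]
scene glass_slab 0.94 [317. 247. 136. 111.] z 0.0262 rect [482.7  55.9] [341.3 171.2] 89.1 mean [468.  105.   26.1]
scene end_stop 0.72 [338. 208.  66.  28.] z 0.0381 rect [489.9 -55.9] [150.6  64.4] 1.8 mean [486.  -51.1  38. ]
{'time_s': np.float64(0.5), 'q': array([-1.317,  0.181,  1.607,  0.   ,  1.354, -0.206]), 'dq': array([-0.001, -0.   , -0.002,  0.   ,  0.002, -0.001]), 'joint_efforts': array([ 0.0000e+00, -4.4444e+01, -3.5136e+01, -0.0000e+00,  2.0000e-03,
        0.0000e+00]), 'eef_pos': array([ 0.255, -0.515,  0.198]), 'eef_rot': array([-0.   ,  0.974,  0.228,  0.   ]), 'wrist_force': array([0.429, 0.712, 0.276]), 'torque': array([0.049, 0.008, 0.002]), 'grasp_force': np.float64(0.0), 'opening': np.float64(1.002)}
```

```bash
python3 -c "
import cv2
a=cv2.imread('pics/top0.png')[150:310,150:500];cv2.imwrite('pics/c0.png',cv2.resize(a,None,fx=2.2,fy=2.2))"
```

```text
(no output)
```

View pics/c0.png

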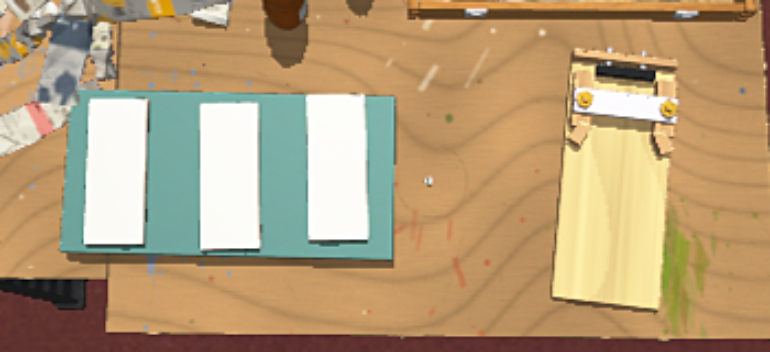

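View pics/scene0.png

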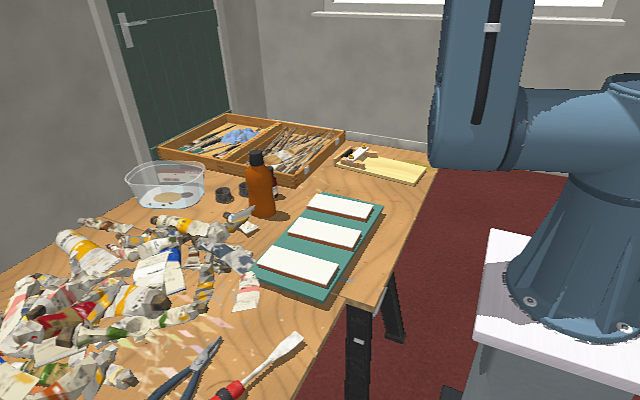

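Top view: the three tiles lie at columns ~202, 252 and 302 on the slab, with the jig at the right (~429, 230). Its stop and bar are at the far end (row ~183), so its mouth faces the robot.

```bash
cat > to.py <<'E'
import sys
from h import *
from scipy.spatial.transform import Rotation as Ro
s=ctrl.get_obs(); w,x,y,z=s["eef_rot"]; R=Ro.from_quat([x,y,z,w]).as_matrix()
a=np.array(sys.argv[1:],float)  # x y z mm, yaw deg of tool x
p=np.array(s["eef_pos"])*1000; yaw=np.degrees(np.arctan2(R[1,0],R[0,0]))
print("t",round(s["time_s"],2),"pos",p.round(1),"yaw",yaw.round(2),"down",R[:,2].round(4),"F",np.round(s["wrist_force"],2))
print("shift",(R.T@(a[:3]-p)).round(1),"turn",np.radians((yaw-a[3]+180)%360-180).round(4))
E
python3 to.py 424 -57 80 2.3
```

```text
t 0.5 pos [ 255.2 -515.3  198.2] yaw 26.35 down [-0.e+00  1.e-04 -1.e+00] F [0.43 0.71 0.28]
shift [ 354.7 -335.7  118.3] turn 0.4197
```

Emit:
{"method": "move_arm", "body": {
  "series": [
    [[0,30,-28,10,0.04],[0,60,-57,20,0.1],[0,90,-85,30,0.2],[0,118,-112,40,0.3],[0,148,-140,50,0.4],[0,177,-168,59,0.42],[0,207,-196,69,0.42],[0,236,-224,79,0.42],[0,266,-252,89,0.42],[0,295,-280,98,0.42]]
  ]
}}

```text
time_s: 1.33
eef_pos: [0.3951, -0.1334, 0.1006]
eef_rot: [0.0, 1.0, 0.02, 0.001]
wrist_force: [1.3, 0.9, 0.2]
opening: -0.0
grasp_force: 0.0
```

```bash
python3 to.py 424 -57 45 2.3
```

```text
t 1.33 pos [ 395.1 -133.4  100.6] yaw 2.25 down [ 1.e-03 -7.e-04 -1.e+00] F [1.34 0.86 0.15]
shift [ 31.8 -75.2  55.6] turn -0.0009
```

Emit:
{"method": "move_arm", "body": {
  "series": [
    [[0,12,-30,20,0],[0,24,-60,38,0],[0,31,-75,48,0],[0,31,-75,51,0],[0,31,-75,53,0],[0,31,-75,54,0],[0,31,-75,55,0],[0,31,-75,55,0],[0,31,-75,55,0],[0,31,-75,55,0]]
  ]
}}

```text
time_s: 2.17
eef_pos: [0.4229, -0.0597, 0.0461]
eef_rot: [0.0, 1.0, 0.019, 0.0]
wrist_force: [0.1, -0.2, -0.2]
opening: -0.003
grasp_force: 0.0
```

Emit:
{"method": "move_arm", "body": {
  "series": [
    [[0,0,0,2,0],[0,0,0,4,0],[0,0,0,6,0],[0,0,0,7,0],[0,0,0,8,0],[0,0,0,8.5,0],[0,0,0,9,0],[0,0,0,9,0],[0,0,0,9,0],[0,0,0,9,0]]
  ]
}}

```text
time_s: 3.0
eef_pos: [0.4228, -0.0589, 0.0367]
eef_rot: [0.0, 1.0, 0.02, 0.0]
wrist_force: [0.6, -0.5, 0.7]
opening: 0.001
grasp_force: 0.0
```

Emit:
{"method": "move_arm", "body": {
  "series": [
    [[0,0,0,0.1,0],[0,0,0,0.2,0],[0,0,0,0.3,0],[0,0,0,0.4,0],[0,0,0,0.5,0],[0,0,0,0.6,0],[0,0,0,0.6,0],[0,0,0,0.6,0],[0,0,0,0.6,0],[0,0,0,0.6,0]]
  ]
}}

```text
time_s: 3.83
eef_pos: [0.4227, -0.0589, 0.0361]
eef_rot: [-0.0, 1.0, 0.02, 0.0]
wrist_force: [0.9, -0.8, -0.4]
opening: -0.005
grasp_force: 0.0
```

Emit:
{"method": "move_arm", "body": {
  "series": [
    [[0,0,0,0.1,0],[0,0,0,0.2,0],[0,0,0,0.3,0],[0,0,0,0.4,0],[0,0,0,0.5,0],[0,0,0,0.6,0],[0,0,0,0.6,0],[0,0,0,0.6,0],[0,0,0,0.6,0],[0,0,0,0.6,0]]
  ]
}}

```text
time_s: 4.67
eef_pos: [0.4227, -0.0589, 0.0355]
eef_rot: [0.0, 1.0, 0.02, 0.0]
wrist_force: [0.1, 0.7, 1.0]
opening: -0.001
grasp_force: 0.0
```

Emit:
{"method": "move_arm", "body": {
  "series": [
    [[0,0,0,0.1,0],[0,0,0,0.2,0],[0,0,0,0.3,0],[0,0,0,0.4,0],[0,0,0,0.5,0],[0,0,0,0.6,0],[0,0,0,0.6,0],[0,0,0,0.6,0],[0,0,0,0.6,0],[0,0,0,0.6,0]]
  ]
}}

```text
time_s: 5.5
eef_pos: [0.4227, -0.0589, 0.0349]
eef_rot: [-0.0, 1.0, 0.02, 0.0]
wrist_force: [0.3, 0.4, 0.5]
opening: 0.008
grasp_force: 0.0
```

```bash
python3 to.py 424 -57 45 2.3
cat > tilt.py <<'E'
from h import *
for n in("top","scene"):
    im,d=camera(n); K,R,t=cal(n)
    for T in outline_of("tile_a",n):
        if T["conf"]<.5: continue
        m=cv2.erode(T["region"].astype(np.uint8),np.ones((5,5)))>0
        P=pts(n,m,d); P=P[abs(P[:,2]-.038)<.006]
        A=np.c_[P[:,:2]-P[:,:2].mean(0),np.ones(len(P))]; c=np.linalg.lstsq(A,P[:,2],rcond=None)[0]
        print(n,P[:,:2].mean(0).round(3),"slope x,y",c[:2].round(4),"z",c[2].round(4))
E
python3 tilt.py
```

```text
t 5.5 pos [422.7 -58.9  34.9] yaw 2.28 down [ 1.e-04  0.e+00 -1.e+00] F [0.26 0.43 0.5 ]
shift [  1.3  -1.8 -10.1] turn -0.0004
top [0.48  0.171] slope x,y [-0.0005 -0.009 ] z 0.0384
top [0.513 0.064] slope x,y [-0.0025  0.0032] z 0.0382
top [ 0.544 -0.056] slope x,y [-0.0196 -0.0087] z 0.0384
top [ 0.59  -0.351] slope x,y [-0.1757  0.0165] z 0.0329
scene [ 0.484 -0.047] slope x,y [ 0.0017 -0.026 ] z 0.0382
scene [0.477 0.176] slope x,y [-0.0002 -0.0149] z 0.0381
```

```bash
python3 -c "
from h import *
im,d=camera('scene');cv2.imwrite('pics/c1.png',cv2.resize(im[150:270,270:430],None,fx=5,fy=5,interpolation=cv2.INTER_CUBIC))
K,R,t=cal('scene')
for p in([.4227,-.0589,.0349],[.413,-.058,.037]):
  q=K@(R@np.array(p)+t);print(q[:2]/q[2])"
```

```text
[365.67064347 211.27816779]
[369.49026173 211.64932752]
```

View pics/c1.png

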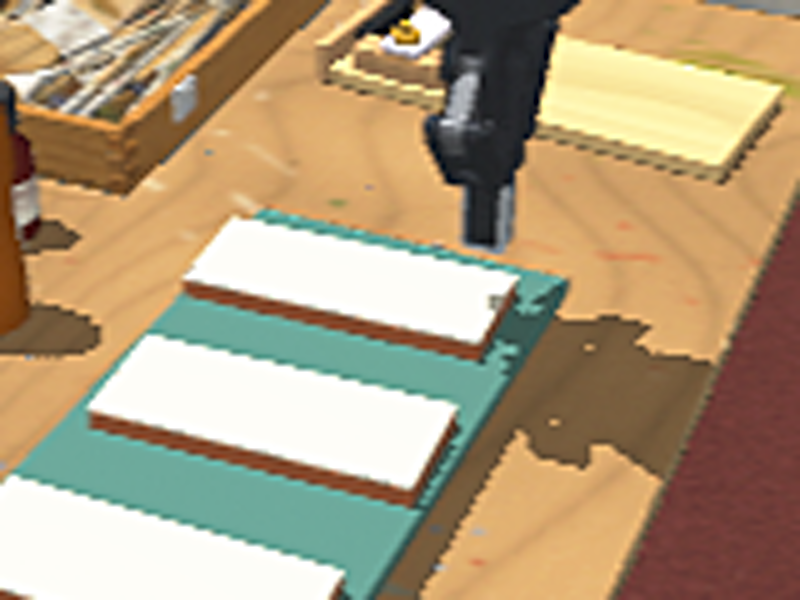

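```bash
python3 -c "
from h import *
im,d=camera('scene'); m=np.zeros(d.shape,bool); m[170:206,355:378]=1
P=pts('scene',m,d); P=P[(np.hypot(P[:,0]-.423,P[:,1]+.059)<.06)&(P[:,2]>.042)]*1000
o=np.argsort(P[:,2]); print(len(P)); print(P[o][:12].round(0))
print(ctrl.get_obs()['opening'])"
```

```text
449
[[422. -54.  69.]
 [420. -55.  69.]
 [415. -57.  70.]
 [429. -55.  70.]
 [417. -54.  70.]
 [426. -53.  72.]
 [424. -53.  72.]
 [421. -53.  73.]
 [431. -53.  73.]
 [419. -53.  74.]
 [414. -54.  74.]
 [411. -59.  74.]]
-0.0009503961954925211
```

The depth camera puts the fingertips at z≈69 mm while the reported TCP is at 35 mm, so contact will come well below the nominal height. I'll descend partway and check again.

Emit:
{"method": "move_arm", "body": {
  "series": [
    [[0,0,0,2,0],[0,0,0,4,0],[0,0,0,6,0],[0,0,0,8,0],[0,0,0,10,0],[0,0,0,12,0],[0,0,0,14,0],[0,0,0,15,0],[0,0,0,15,0],[0,0,0,15,0]]
  ]
}}

```text
time_s: 6.63
eef_pos: [0.4227, -0.0589, 0.0198]
eef_rot: [-0.0, 1.0, 0.02, -0.0]
wrist_force: [-0.1, 0.5, 0.1]
opening: 0.004
grasp_force: 0.0
```

```bash
cat > tip.py <<'E'
from h import *
s=ctrl.get_obs(); p=np.array(s['eef_pos'])
im,d=camera('scene'); P=pts('scene',d>0,d); P=P[(np.hypot(P[:,0]-p[0],P[:,1]-p[1])<.02)&(P[:,2]>.040)&(P[:,2]<.12)]*1000
print((p*1000).round(1),np.round(s['wrist_force'],2)); print(P[np.argsort(P[:,2])][:6].round(0))
E
python3 tip.py
```

```text
[422.7 -58.9  19.8] [-0.12  0.45  0.12]
[[437. -59.  40.]
 [422. -57.  54.]
 [424. -54.  55.]
 [425. -52.  56.]
 [431. -54.  56.]
 [426. -54.  57.]]
```

Emit:
{"method": "move_arm", "body": {
  "series": [
    [[0,0,0,2,0],[0,0,0,4,0],[0,0,0,6,0],[0,0,0,8,0],[0,0,0,10,0],[0,0,0,11,0],[0,0,0,12,0],[0,0,0,12.5,0],[0,0,0,12.5,0],[0,0,0,12.5,0]]
  ]
}}

```text
time_s: 7.52
eef_pos: [0.4228, -0.0589, 0.0074]
eef_rot: [0.0, 1.0, 0.02, 0.0]
wrist_force: [0.1, -0.4, -0.3]
opening: -0.0
grasp_force: 0.0
```

Emit:
{"method": "move_arm", "body": {
  "series": [
    [[0,0,0,0.2,0],[0,0,0,0.4,0],[0,0,0,0.6,0],[0,0,0,0.8,0],[0,0,0,1,0],[0,0,0,1,0],[0,0,0,1,0],[0,0,0,1,0],[0,0,0,1,0],[0,0,0,1,0]]
  ]
}}

```text
time_s: 8.35
eef_pos: [0.4227, -0.0589, 0.0064]
eef_rot: [-0.0, 1.0, 0.02, -0.0]
wrist_force: [0.2, 0.6, -0.9]
opening: 0.003
grasp_force: 0.0
```

Emit:
{"method": "move_arm", "body": {
  "series": [
    [[0,0,0,0.2,0],[0,0,0,0.4,0],[0,0,0,0.6,0],[0,0,0,0.7,0],[0,0,0,0.7,0],[0,0,0,0.7,0],[0,0,0,0.7,0],[0,0,0,0.7,0],[0,0,0,0.7,0],[0,0,0,0.7,0]]
  ]
}}

```text
time_s: 9.18
eef_pos: [0.4227, -0.0589, 0.0056]
eef_rot: [-0.0, 1.0, 0.02, -0.0]
wrist_force: [-0.6, -0.4, -0.3]
opening: 0.001
grasp_force: 0.0
```

Emit:
{"method": "move_arm", "body": {
  "series": [
    [[0,0,0,0.2,0],[0,0,0,0.4,0],[0,0,0,0.6,0],[0,0,0,0.7,0],[0,0,0,0.7,0],[0,0,0,0.7,0],[0,0,0,0.7,0],[0,0,0,0.7,0],[0,0,0,0.7,0],[0,0,0,0.7,0]]
  ]
}}

```text
time_s: 10.02
eef_pos: [0.4227, -0.0589, 0.005]
eef_rot: [0.0, 1.0, 0.02, 0.0]
wrist_force: [0.9, 0.5, -0.1]
opening: 0.001
grasp_force: 0.0
```

Emit:
{"method": "move_arm", "body": {
  "series": [
    [[0,0,0,0.2,0],[0,0,0,0.4,0],[0,0,0,0.6,0],[0,0,0,0.7,0],[0,0,0,0.7,0],[0,0,0,0.7,0],[0,0,0,0.7,0],[0,0,0,0.7,0],[0,0,0,0.7,0],[0,0,0,0.7,0]]
  ]
}}

```text
time_s: 10.85
eef_pos: [0.4227, -0.0589, 0.0043]
eef_rot: [-0.0, 1.0, 0.02, 0.0]
wrist_force: [0.3, -0.6, 0.3]
opening: -0.001
grasp_force: 0.0
```

```bash
python3 tip.py; python3 tilt.py
```

```text
[422.7 -58.9   4.3] [ 0.27 -0.63  0.25]
[[416. -41.  40.]
 [439. -63.  40.]
 [415. -54.  41.]
 [423. -55.  41.]
 [427. -53.  41.]
 [433. -55.  41.]]
top [0.509 0.062] slope x,y [-0.0029 -0.0121] z 0.0382
top [0.48  0.171] slope x,y [-0.0013 -0.0079] z 0.0383
top [ 0.541 -0.056] slope x,y [-0.0297 -0.0016] z 0.0381
scene [0.478 0.176] slope x,y [ 0.001 -0.021] z 0.038
scene [ 0.487 -0.046] slope x,y [ 0.0029 -0.0241] z 0.0382
scene [0.474 0.062] slope x,y [ 0.0005 -0.0327] z 0.038
```

Emit:
{"method": "move_arm", "body": {
  "series": [
    [[0,0,0,0.2,0],[0,0,0,0.4,0],[0,0,0,0.6,0],[0,0,0,0.7,0],[0,0,0,0.7,0],[0,0,0,0.7,0],[0,0,0,0.7,0],[0,0,0,0.7,0],[0,0,0,0.7,0],[0,0,0,0.7,0]]
  ]
}}

```text
time_s: 11.93
eef_pos: [0.4228, -0.0589, 0.0036]
eef_rot: [0.0, 1.0, 0.02, 0.0]
wrist_force: [-1.6, 0.7, 2.8]
opening: -0.001
grasp_force: 1.9
```

Emit:
{"method": "move_arm", "body": {
  "series": [
    [[0,0,0,0.2,0],[0,0,0,0.4,0],[0,0,0,0.6,0],[0,0,0,0.7,0],[0,0,0,0.7,0],[0,0,0,0.7,0],[0,0,0,0.7,0],[0,0,0,0.7,0],[0,0,0,0.7,0],[0,0,0,0.7,0]]
  ]
}}

```text
time_s: 12.77
eef_pos: [0.4228, -0.0589, 0.0032]
eef_rot: [0.0, 1.0, 0.02, -0.0]
wrist_force: [-3.5, 1.2, 7.4]
opening: -0.001
grasp_force: 4.1
```

Tile c (y=-55) is stiff: about 7 N within 0.7 mm and no rocking, so it is sound. Contact came at reported z≈3.8 mm. Next is the middle tile.

Emit:
{"method": "move_arm", "body": {
  "series": [
    [[0,0,0,-8,0],[0,0,0,-18,0],[0,-2,-37,-18,0],[0,-3,-74,-18,0],[0,-4.5,-111,-18,0],[0,-4.5,-111,-18,0],[0,-4.5,-111,-12,0],[0,-4.5,-111,-6,0],[0,-4.5,-111,-3,0],[0,-4.5,-111,-2,0]]
  ]
}}

```text
time_s: 13.6
eef_pos: [0.4134, 0.0509, 0.0041]
eef_rot: [-0.0, 1.0, 0.019, -0.001]
wrist_force: [0.2, -0.3, -0.2]
opening: -0.002
grasp_force: 0.0
```

Emit:
{"method": "move_arm", "body": {
  "series": [
    [[0,0,0,0.2,0],[0,0,0,0.4,0],[0,0,0,0.6,0],[0,0,0,0.8,0],[0,0,0,1.0,0],[0,0,0,1.2,0],[0,0,0,1.4,0],[0,0,0,1.4,0],[0,0,0,1.4,0],[0,0,0,1.4,0]]
  ]
}}

```text
time_s: 14.43
eef_pos: [0.414, 0.0517, 0.0037]
eef_rot: [0.0, 1.0, 0.02, 0.0]
wrist_force: [-1.2, -2.4, 2.9]
opening: 0.002
grasp_force: 1.8
```

Emit:
{"method": "move_arm", "body": {
  "series": [
    [[0,0,0,0.1,0],[0,0,0,0.2,0],[0,0,0,0.3,0],[0,0,0,0.4,0],[0,0,0,0.5,0],[0,0,0,0.5,0],[0,0,0,0.5,0],[0,0,0,0.5,0],[0,0,0,0.5,0],[0,0,0,0.5,0]]
  ]
}}

```text
time_s: 15.27
eef_pos: [0.414, 0.0517, 0.0033]
eef_rot: [0.0, 1.0, 0.02, 0.0]
wrist_force: [-2.4, -2.8, 7.2]
opening: 0.001
grasp_force: 3.6
```

The middle tile is stiff too, so the third should rock. I still need to confirm it and rock it fully.

Emit:
{"method": "move_arm", "body": {
  "series": [
    [[0,0,0,-8,0],[0,0,0,-18,0],[0,3,-39,-18,0],[0,6,-79,-18,0],[0,8.8,-119,-18,0.02],[0,8.8,-119,-18,0.02],[0,8.8,-119,-12,0.02],[0,8.8,-119,-6,0.02],[0,8.8,-119,-3,0.02],[0,8.8,-119,-1.6,0.02]]
  ]
}}

```text
time_s: 16.1
eef_pos: [0.417, 0.17, 0.0036]
eef_rot: [0.0, 1.0, 0.009, -0.001]
wrist_force: [-0.7, -0.1, 1.5]
opening: 0.003
grasp_force: 1.0
```

Emit:
{"method": "move_arm", "body": {
  "series": [
    [[0,0,0,0.2,0],[0,0,0,0.4,0],[0,0,0,0.6,0],[0,0,0,0.8,0],[0,0,0,1.0,0],[0,0,0,1.2,0],[0,0,0,1.4,0],[0,0,0,1.4,0],[0,0,0,1.4,0],[0,0,0,1.4,0]]
  ]
}}

```text
time_s: 16.93
eef_pos: [0.4181, 0.1712, 0.0033]
eef_rot: [-0.0, 1.0, 0.01, 0.0]
wrist_force: [0.7, -0.7, 1.3]
opening: -0.002
grasp_force: 0.7
```

Emit:
{"method": "move_arm", "body": {
  "series": [
    [[0,0,0,0.2,0],[0,0,0,0.4,0],[0,0,0,0.6,0],[0,0,0,0.8,0],[0,0,0,1.0,0],[0,0,0,1.0,0],[0,0,0,1.0,0],[0,0,0,1.0,0],[0,0,0,1.0,0],[0,0,0,1.0,0]]
  ]
}}

```text
time_s: 17.77
eef_pos: [0.4178, 0.1711, 0.0022]
eef_rot: [-0.0, 1.0, 0.01, -0.0]
wrist_force: [0.3, -0.2, 2.6]
opening: -0.004
grasp_force: 0.9
```

Emit:
{"method": "move_arm", "body": {
  "series": [
    [[0,0,0,0.1,0],[0,0,0,0.2,0],[0,0,0,0.3,0],[0,0,0,0.4,0],[0,0,0,0.5,0],[0,0,0,0.6,0],[0,0,0,0.6,0],[0,0,0,0.6,0],[0,0,0,0.6,0],[0,0,0,0.6,0]]
  ]
}}

```text
time_s: 18.6
eef_pos: [0.4177, 0.1711, 0.0015]
eef_rot: [-0.0, 1.0, 0.01, -0.0]
wrist_force: [-2.0, -0.6, 2.4]
opening: 0.002
grasp_force: 1.4
```

It gives 2.3 mm at about 2 N, so this is the rocker. I'll go on until the force rises, meaning it is fully over.

Emit:
{"method": "move_arm", "body": {
  "series": [
    [[0,0,0,0.1,0],[0,0,0,0.2,0],[0,0,0,0.3,0],[0,0,0,0.4,0],[0,0,0,0.4,0],[0,0,0,0.4,0],[0,0,0,0.4,0],[0,0,0,0.4,0],[0,0,0,0.4,0],[0,0,0,0.4,0]]
  ]
}}

```text
time_s: 19.43
eef_pos: [0.4177, 0.1711, 0.0012]
eef_rot: [0.0, 1.0, 0.01, -0.0]
wrist_force: [-2.7, -0.7, 5.6]
opening: 0.0
grasp_force: 2.6
```

```bash
python3 tilt.py
```

```text
top [0.506 0.163] slope x,y [0.0437 0.0035] z 0.0402
top [ 0.487 -0.054] slope x,y [-0.0028 -0.0021] z 0.0378
top [0.477 0.055] slope x,y [ 0.0003 -0.0061] z 0.0378
scene [ 0.437 -0.052] slope x,y [-0.0061 -0.0267] z 0.0378
scene [0.486 0.179] slope x,y [ 0.0587 -0.0146] z 0.0391
scene [0.475 0.063] slope x,y [ 0.0017 -0.0135] z 0.0377
```

Slope 0.059 rad at 5.6 N: it is fully rocked, so tile_a at y≈171 is the bowed one. I'll release it, go over its centre and open.

Emit:
{"method": "move_arm", "body": {
  "series": [
    [[0,0,0,-1,0],[0,0,0,-2,0],[0,0,0,-3,0],[0,0,0,-6,0],[0,0,0,-20,0],[0.5,0,0,-40,0],[1,20,0,-55,0],[1,45,0,-55,0],[1,64,0,-55,0],[1,64,0,-55,0]]
  ]
}}

```text
time_s: 20.47
eef_pos: [0.4863, 0.1723, 0.0576]
eef_rot: [-0.0, 1.0, 0.009, 0.003]
wrist_force: [0.0, -0.3, -0.2]
opening: 0.712
grasp_force: 0.0
```

```bash
cat > m2.py <<'E'
from h import *
im,d=camera("scene")
for o in outline_of("tile_a","scene"):
    if o["conf"]<.5: continue
    P=pts("scene",o["region"],d); z=np.median(P[:,2]); Q=P[abs(P[:,2]-z)<.005]
    r=cv2.minAreaRect(Q[:,:2].astype(np.float32)*1000); print(round(z,4),np.round(r[0],1),np.round(r[1],1),round(r[2],1))
p=np.array(ctrl.get_obs()['eef_pos']); P=pts('scene',d>0,d)
for sgn in(-1,1):
    Q=P[(abs(P[:,0]-p[0])<.02)&(sgn*(P[:,1]-p[1])>.03)&(sgn*(P[:,1]-p[1])<.07)&(P[:,2]>.045)&(P[:,2]<.15)]*1000
    print(len(Q),Q[np.argsort(Q[:,2])][:4].round(0) if len(Q) else "")
E
python3 m2.py; python3 to.py 482 171.5 -11 0.8
```

```text
0.0381 [479.1  54.1] [150.   63.6] 2.3
0.038 [482.9 169.7] [150.2  62.5] 0.4
0.0381 [488.1 -54.3] [147.8  62.7] 2.3
268 [[482. 138.  97.]
 [491. 139.  97.]
 [484. 140.  98.]
 [488. 139.  98.]]
239 [[487. 207.  98.]
 [488. 208.  98.]
 [478. 207.  98.]
 [480. 208.  98.]]
t 20.57 pos [481.8 172.3  56. ] yaw 1.12 down [-6.e-04  0.e+00 -1.e+00] F [-1.05 -0.51  0.26]
shift [ 0.2  0.8 67. ] turn 0.0055
```

Emit:
{"method": "move_arm", "body": {
  "series": [
    [[1,0,1,10,0.006],[1,0,1,22,0.006],[1,0,1,34,0.006],[1,0,1,44,0.006],[1,0,1,52,0.006],[1,0,1,58,0.006],[1,0,1,62,0.006],[1,0,1,65,0.006],[1,0,1,67,0.006],[1,0,1,67,0.006]]
  ]
}}

```text
time_s: 21.4
eef_pos: [0.4819, 0.1714, -0.011]
eef_rot: [0.0, 1.0, 0.007, -0.0]
wrist_force: [-0.8, 0.3, 0.3]
opening: 1.003
grasp_force: 0.0
```

Emit:
{"method": "move_arm", "body": {
  "series": [
    [[0.85,0,0,0,0],[0.8,0,0,0,0],[0.75,0,0,0,0],[0.7,0,0,0,0],[0.65,0,0,0,0],[0.6,0,0,0,0],[0.55,0,0,0,0],[0.5,0,0,0,0],[0.5,0,0,0,0],[0.5,0,0,0,0]]
  ]
}}

```text
time_s: 22.23
eef_pos: [0.4822, 0.1714, -0.0104]
eef_rot: [0.0, 1.0, 0.007, 0.0]
wrist_force: [-2.0, -0.8, 4.7]
opening: 0.678
grasp_force: 66.0
```

Emit:
{"method": "move_arm", "body": {
  "series": [
    [[0.5,0,0,-5,0],[0.5,0,0,-20,0],[0.5,0,0,-40,0],[0.5,0,10,-60,0],[0.5,-3,30,-65,0],[0.5,-6,60,-65,0],[0.5,-9,95,-65,0.02],[0.5,-13,130,-65,0.04],[0.5,-16,165,-65,0.06],[0.5,-20,200,-65,0.08]]
  ]
}}

```text
time_s: 23.07
eef_pos: [0.4638, -0.0301, 0.0539]
eef_rot: [-0.0, 0.999, -0.033, -0.0]
wrist_force: [0.9, -0.4, -2.2]
opening: 0.681
grasp_force: 65.3
```

```bash
python3 to.py 439 -338 50 -6.3
```

```text
t 23.07 pos [463.8 -30.1  53.9] yaw -3.82 down [-5.e-04  3.e-04 -1.e+00] F [ 0.86 -0.37 -2.17]
shift [ -4.2 308.9   3.8] turn 0.0432
```

Emit:
{"method": "move_arm", "body": {
  "series": [
    [[0.5,-1,40,0,0.01],[0.5,-1,80,0,0.02],[0.5,-2,120,0,0.03],[0.5,-3,160,0,0.04],[0.5,-3,200,0,0.043],[0.5,-4,240,0,0.043],[0.5,-4,275,0,0.043],[0.5,-4,297,0,0.043],[0.5,-4,306,0,0.043],[0.5,-4,309,0,0.043]]
  ]
}}

```text
time_s: 23.9
eef_pos: [0.4395, -0.3383, 0.0537]
eef_rot: [-0.0, 0.998, -0.056, -0.0]
wrist_force: [0.2, 1.3, -2.3]
opening: 0.68
grasp_force: 65.3
```

```bash
cat > m3.py <<'E'
from h import *
import sys
for n in ("top","scene"):
    im,d=camera(n); cv2.imwrite(f"pics/{n}_{sys.argv[1]}.png",im)
    for T in("tile_a","jig","end_stop"):
        for o in outline_of(T,n):
            P=pts(n,o["region"],d)
            if o["conf"]<.4 or len(P)<20 or np.median(P[:,1])>-.2: continue
            z=np.median(P[:,2]); Q=P[abs(P[:,2]-z)<.006]; r=cv2.minAreaRect(Q[:,:2].astype(np.float32)*1000)
            print(n,T,round(o["conf"],2),np.round(o["bbox"]),"z",z.round(4),np.round(r[0],1),np.round(r[1],1),round(r[2],1))
    P=pts(n,d>0,d)*1000; c=np.array([481,-342.5]); a=np.radians(-6.3); ux=np.array([np.cos(a),np.sin(a)]); uy=np.array([-ux[1],ux[0]])
    J=np.c_[(P[:,:2]-c)@ux,(P[:,:2]-c)@uy,P[:,2]]
    np.save(f"J_{n}.npy",J)
    B=J[(abs(J[:,2]-13)<3)&(abs(J[:,0])<145)&(abs(J[:,1])<75)]
    for lo,hi in((-120,-95),(-60,-30),(0,30)):
        s=B[(B[:,0]>lo)&(B[:,0]<hi)]; print(n,"base y-range at",lo,hi,np.percentile(s[:,1],[0.5,99.5]).round(1) if len(s) else "", len(s))
    s=B[abs(B[:,1])<40]; print(n,"base x-range",np.percentile(s[:,0],[.2,99.8]).round(1))
    s=J[(abs(J[:,2]-30)<4)&(abs(J[:,0]-75)<50)&(abs(J[:,1])<60)]; print("cheek tops x",np.percentile(s[:,0],[1,99]).round(1) if len(s) else "")
E
python3 m3.py a; python3 to.py 439 -338 -21 -6.3
```

```text
top tile_a 0.62 [437. 238.  29.  55.] z 0.1015 [ 457.2 -335.1] [118.6  31. ] 12.9
top jig 0.7 [431. 206.  52.  72.] z 0.0229 [ 539.3 -349.1] [108.2 152.6] 84.3
top end_stop 0.52 [435. 182.  30.  13.] z 0.0271 [ 593.1 -352.6] [65.  15.2] 84.4
top base y-range at -120 -95  0
top base y-range at -60 -30 [54.3 54.3] 1
top base y-range at 0 30 [14.6 54.9] 183
top base x-range [ -9.3 122.9]
cheek tops x [ 31.2 124.4]
scene tile_a 0.67 [393. 144.  58.  19.] z 0.1019 [ 440.9 -335.4] [ 67.2 151.4] 83.9
scene jig 0.91 [381. 164.  88.  45.] z 0.0142 [ 480.5 -343.3] [114.6 254.6] 83.6
scene base y-range at -120 -95 [-55.9  54.4] 158
scene base y-range at -60 -30 [-54.3  55.1] 173
scene base y-range at 0 30 [-55.1  54.9] 163
scene base x-range [-127.3  125.2]
cheek tops x [ 31.5 124.9]
t 24.3 pos [ 440.5 -335.7   54.2] yaw -6.17 down [-1.e-04  3.e-04 -1.e+00] F [ 0.47  1.35 -2.72]
shift [-1.2  2.4 75.2] turn 0.0023
```

Emit:
{"method": "move_arm", "body": {
  "series": [
    [[0.5,-1,2.3,10,0.003],[0.5,-1,2.3,25,0.003],[0.5,-1,2.3,40,0.003],[0.5,-1,2.3,53,0.003],[0.5,-1,2.3,62,0.003],[0.5,-1,2.3,68,0.003],[0.5,-1,2.3,72,0.003],[0.5,-1,2.3,74,0.003],[0.5,-1,2.3,75.5,0.003],[0.5,-1,2.3,75.5,0.003]]
  ]
}}

```text
time_s: 25.13
eef_pos: [0.4392, -0.3394, -0.0211]
eef_rot: [0.0, 0.998, -0.056, 0.0]
wrist_force: [0.2, -0.2, -3.0]
opening: 0.68
grasp_force: 65.3
```

Emit:
{"method": "move_arm", "body": {
  "series": [
    [[0.5,0,0,0.3,0],[0.5,0,0,0.6,0],[0.5,0,0,1,0],[0.5,0,0,1,0],[0.5,0,0,1,0],[0.5,0,0,1,0],[0.5,0,0,1,0],[0.5,0,0,1,0],[0.5,0,0,1,0],[0.5,0,0,1,0]]
  ]
}}

```text
time_s: 25.97
eef_pos: [0.4389, -0.3391, -0.0223]
eef_rot: [0.0, 0.998, -0.056, -0.0]
wrist_force: [0.9, -0.2, -3.6]
opening: 0.684
grasp_force: 65.3
```

Emit:
{"method": "move_arm", "body": {
  "series": [
    [[0.5,0,-0.5,0.2,0],[0.5,0,-1,0.4,0],[0.5,0,-1,0.6,0],[0.5,0,-1,0.8,0],[0.5,0,-1,0.8,0],[0.5,0,-1,0.8,0],[0.5,0,-1,0.8,0],[0.5,0,-1,0.8,0],[0.5,0,-1,0.8,0],[0.5,0,-1,0.8,0]]
  ]
}}

```text
time_s: 26.8
eef_pos: [0.4391, -0.3381, -0.0228]
eef_rot: [-0.0, 0.998, -0.056, -0.0]
wrist_force: [-2.4, 3.2, 6.0]
opening: 0.682
grasp_force: 66.2
```

Emit:
{"method": "move_arm", "body": {
  "series": [
    [[0.5,0,0,-0.4,0],[0.5,3,0,-0.4,0],[0.5,6,0,-0.4,0],[0.5,9,0,-0.4,0],[0.5,12,0,-0.4,0],[0.5,15,0,-0.4,0],[0.5,18,0,-0.4,0],[0.5,21,0,-0.4,0],[0.5,23,0,-0.4,0],[0.5,23,0,-0.4,0]]
  ]
}}

```text
time_s: 27.63
eef_pos: [0.4627, -0.3408, -0.0227]
eef_rot: [0.0, 0.998, -0.056, 0.001]
wrist_force: [1.0, -0.2, -0.9]
opening: 0.684
grasp_force: 65.6
```

```bash
python3 m3.py b | grep -v base; python3 to.py 462 -340.5 -23 -6.3; python3 -c "
import cv2
a=cv2.imread('pics/top_b.png')[160:290,380:480];b=cv2.imread('pics/scene_b.png')[125:205,320:440]
cv2.imwrite('pics/c2.png',cv2.resize(b,None,fx=6,fy=6,interpolation=cv2.INTER_CUBIC))"
```

```text
top jig 0.68 [431. 198.  50.  54.] z 0.0267 [ 560.2 -347.9] [104.  102.4] 83.5
top end_stop 0.64 [434. 184.  31.   9.] z 0.0286 [ 592. -354.] [61.8 13.9] 86.2
cheek tops x [ 30.4 124.7]
scene tile_a 0.8 [388. 164.  50.  24.] z 0.0256 [ 463.2 -337.7] [ 72.2 149.2] 83.3
scene jig 0.85 [378. 164.  88.  45.] z 0.0145 [ 482.5 -341. ] [113.1 258.1] 83.4
cheek tops x [ 27.4 124.3]
t 28.03 pos [ 462.  -340.7  -22.7] yaw -6.43 down [ 2.e-04 -1.e-04 -1.e+00] F [ 1.06  1.55 -1.42]
shift [-0.  -0.2  0.3] turn -0.0023
```

View pics/c2.png

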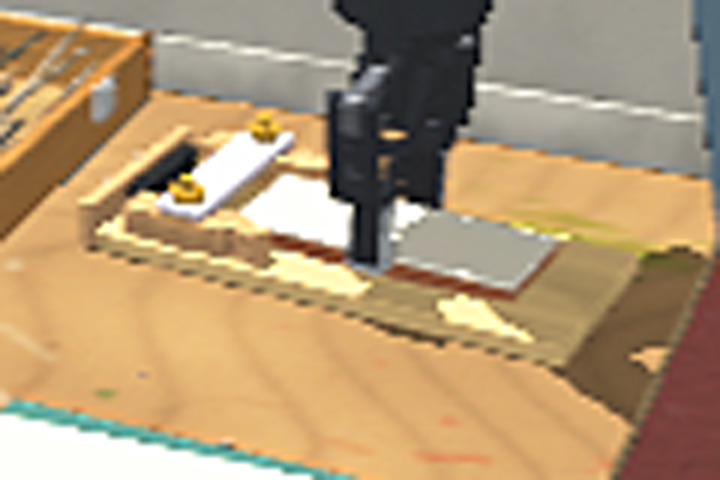

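The tile (crop, around 400, 230) lies flat with its front in the mouth, centred and without side load. I'll slide on.

Emit:
{"method": "move_arm", "body": {
  "series": [
    [[0.5,3,0,0,0],[0.5,6,0,0,0],[0.5,9,0,0,0],[0.5,12,0,0,0],[0.5,15,0,0,0],[0.5,18,0,0,0],[0.5,21,0,0,0],[0.5,24,0,0,0],[0.5,25,0,0,0],[0.5,25,0,0,0]]
  ]
}}

```text
time_s: 28.87
eef_pos: [0.4874, -0.3436, -0.0227]
eef_rot: [0.0, 0.998, -0.056, 0.0]
wrist_force: [1.1, 0.4, 0.1]
opening: 0.683
grasp_force: 65.7
```

Emit:
{"method": "move_arm", "body": {
  "series": [
    [[0.75,0,0,0,0],[0.85,0,0,0,0],[1,0,0,0,0],[1,0,0,0,0],[1,0,0,-5,0],[1,0,0,-20,0],[1,0,0,-45,0],[0.5,-30,0,-60,0],[0,-65,0,-60,0],[0,-101,0,-60,0]]
  ]
}}

```text
time_s: 29.7
eef_pos: [0.3866, -0.3331, 0.0391]
eef_rot: [0.002, 0.998, -0.055, 0.001]
wrist_force: [0.1, 0.1, 0.4]
opening: 0.602
grasp_force: 0.0
```

```bash
python3 m3.py c | grep -v base; python3 to.py 386 -332.2 -18 -6.3
```

```text
top tile_a 0.59 [428. 233.  36.  59.] z 0.0251 [ 478.2 -341.6] [ 60.1 132.6] 83.0
top jig 0.69 [429. 229.  58. 118.] z 0.0226 [ 504.1 -345.1] [109.5 217.9] 83.9
top end_stop 0.68 [434. 182.  31.  12.] z 0.028 [ 593.3 -354.1] [61.1 14.6] 83.3
cheek tops x [ 26.5 124.6]
scene jig 0.87 [378. 164.  88.  43.] z 0.0145 [ 482.9 -342.4] [113.3 259.9] 84.2
scene end_stop 0.57 [348. 154.   8.   9.] z 0.0289 [ 594.8 -351.8] [22.  67.9] 1.8
cheek tops x [ 28.1 124.7]
t 30.1 pos [ 387.6 -332.8   37.7] yaw -6.39 down [ 9.e-04 -1.e-03 -1.e+00] F [ 0.59  0.13 -0.6 ]
shift [-1.7 -0.5 55.7] turn -0.0015
```

Emit:
{"method": "move_arm", "body": {
  "series": [
    [[0,0,-0.5,0,0],[0,0,-0.5,0,0],[0,0,-0.5,10,0],[0,0,-0.5,22,0],[0,0,-0.5,34,0],[0,0,-0.5,44,0],[0,0,-0.5,50,0],[0,0,-0.5,54,0],[0,0,-0.5,55.5,0],[0,0,-0.5,55.5,0]]
  ]
}}

```text
time_s: 30.93
eef_pos: [0.3864, -0.3316, -0.0186]
eef_rot: [-0.0, 0.998, -0.056, -0.0]
wrist_force: [-0.3, 0.8, -0.6]
opening: 0.0
grasp_force: 0.0
```

Emit:
{"method": "move_arm", "body": {
  "series": [
    [[0,2,0,0,0],[0,5,0,0,0],[0,8,0,0,0],[0,11,0,0,0],[0,14,0,0,0],[0,17,0,0,0],[0,20,0,0,0],[0,22,0,0,0],[0,23,0,0,0],[0,23,0,0,0]]
  ]
}}

```text
time_s: 31.77
eef_pos: [0.4095, -0.3342, -0.0183]
eef_rot: [-0.0, 0.998, -0.056, 0.0]
wrist_force: [0.4, 0.9, -0.7]
opening: -0.001
grasp_force: 0.3
```

Emit:
{"method": "move_arm", "body": {
  "series": [
    [[0,2,0,0,0],[0,4,0,0,0],[0,6,0,0,0],[0,8,0,0,0],[0,10,0,0,0],[0,12,0,0,0],[0,13,0,0,0],[0,14,0,0,0],[0,15,0,0,0],[0,15,0,0,0]]
  ]
}}

```text
time_s: 32.6
eef_pos: [0.4245, -0.336, -0.0182]
eef_rot: [0.0, 0.998, -0.056, 0.0]
wrist_force: [-0.7, 0.5, -0.3]
opening: 0.001
grasp_force: 0.3
```

```bash
cat > m4.py <<'E'
from h import *
import sys
im,d=camera("top"); cv2.imwrite(f"pics/top_{sys.argv[1]}.png",im)
for n in("top","scene"):
    if n=="scene": im,d=camera(n)
    P=pts(n,d>0,d)*1000; c=np.array([480.5,-342.5]); a=np.radians(-6.3); ux=np.array([np.cos(a),np.sin(a)]); uy=np.array([-ux[1],ux[0]])
    J=np.c_[(P[:,:2]-c)@ux,(P[:,:2]-c)@uy,P[:,2]]
    T=J[(abs(J[:,2]-25)<3)&(abs(J[:,1])<34)&(J[:,0]>-110)&(J[:,0]<60)]
    for y in(-22,22):
        s=T[abs(T[:,1]-y)<7]; print(n,y,"tile rear x",np.sort(s[:,0])[:4].round(1))
    s=T[(abs(T[:,0])<30)]; print(n,"y range",np.percentile(s[:,1],[1,99]).round(1))
    s=J[(abs(J[:,2]-29)<3)&(abs(J[:,1])<25)&(J[:,0]>92)&(J[:,0]<125)]; print(n,"stop front",np.sort(s[:,0])[:5].round(1))
    s=J[(J[:,2]<27.5)&(J[:,2]>23)&(abs(J[:,1])<25)&(J[:,0]>92)&(J[:,0]<112)]; print(n,"tile beyond bar",len(s),s[:,0].max().round(1) if len(s) else "")
E
python3 m4.py d; python3 to.py 440 -338 -18 -6.3
```

```text
top -22 tile rear x [39.5 42.3 44.6 44.6]
top 22 tile rear x [-16.1 -13.7 -13.6 -11.3]
top y range [-2.7 31.1]
top stop front [92.  92.1 92.6 92.7 93.4]
top tile beyond bar 83 111.1
scene -22 tile rear x [-35.  -32.2 -29.5 -29. ]
scene 22 tile rear x [-45.6 -44.5 -43.5 -43.4]
scene y range [-29.7  31.2]
scene stop front [100.5 102.4 106.9 107.4 108.1]
scene tile beyond bar 14 110.2
t 32.7 pos [ 424.5 -336.   -18.2] yaw -6.43 down [ 5.e-04 -2.e-04 -1.e+00] F [-0.09 -0.51 -0.19]
shift [15.7  0.2 -0.2] turn -0.0023
```

Emit:
{"method": "move_arm", "body": {
  "series": [
    [[0,0.6,0,0,0],[0,1.2,0,0,0],[0,1.8,0,0,0],[0,2.4,0,0,0],[0,3,0,0,0],[0,3.5,0,0,0],[0,4,0,0,0],[0,4,0,0,0],[0,4,0,0,0],[0,4,0,0,0]]
  ]
}}

```text
time_s: 33.53
eef_pos: [0.4283, -0.3364, -0.0182]
eef_rot: [0.0, 0.998, -0.056, 0.0]
wrist_force: [-2.3, -0.3, 0.7]
opening: -0.002
grasp_force: 0.6
```

Emit:
{"method": "move_arm", "body": {
  "series": [
    [[0,0.2,0,0,0],[0,0.4,0,0,0],[0,0.6,0,0,0],[0,0.8,0,0,0],[0,1,0,0,0],[0,1,0,0,0],[0,1,0,0,0],[0,1,0,0,0],[0,1,0,0,0],[0,1,0,0,0]]
  ]
}}

```text
time_s: 34.37
eef_pos: [0.4287, -0.3364, -0.0183]
eef_rot: [-0.0, 0.998, -0.056, -0.0]
wrist_force: [-5.2, -0.3, 3.7]
opening: -0.002
grasp_force: 2.6
```

Emit:
{"method": "move_arm", "body": {
  "series": [
    [[0,0.1,0,0,0],[0,0.2,0,0,0],[0,0.3,0,0,0],[0,0.4,0,0,0],[0,0.5,0,0,0],[0,0.5,0,0,0],[0,0.5,0,0,0],[0,0.5,0,0,0],[0,0.5,0,0,0],[0,0.5,0,0,0]]
  ]
}}

```text
time_s: 35.2
eef_pos: [0.4287, -0.3364, -0.0183]
eef_rot: [-0.0, 0.998, -0.056, -0.001]
wrist_force: [-6.2, 0.0, 3.9]
opening: 0.001
grasp_force: 3.4
```

```bash
python3 m4.py e; python3 -c "
from h import *
im,d=camera('scene');cv2.imwrite('pics/c3.png',cv2.resize(im[130:200,325:425],None,fx=8,fy=8,interpolation=cv2.INTER_CUBIC))"
```

```text
top -22 tile rear x [46.9 49.  49.7 51.2]
top 22 tile rear x [-9.4 -8.8 -6.9 -6.8]
top y range [ 2.1 31. ]
top stop front [92.1 92.6 92.9 93.  93. ]
top tile beyond bar 108 111.9
scene -22 tile rear x [-29.3 -26.5 -26.4 -24.1]
scene 22 tile rear x [-53.4 -42.3 -42.1 -40.6]
scene y range [-29.1  30.8]
scene stop front [100.6 100.8 101.9 102.5 103.1]
scene tile beyond bar 18 110.6
```

View pics/c3.png

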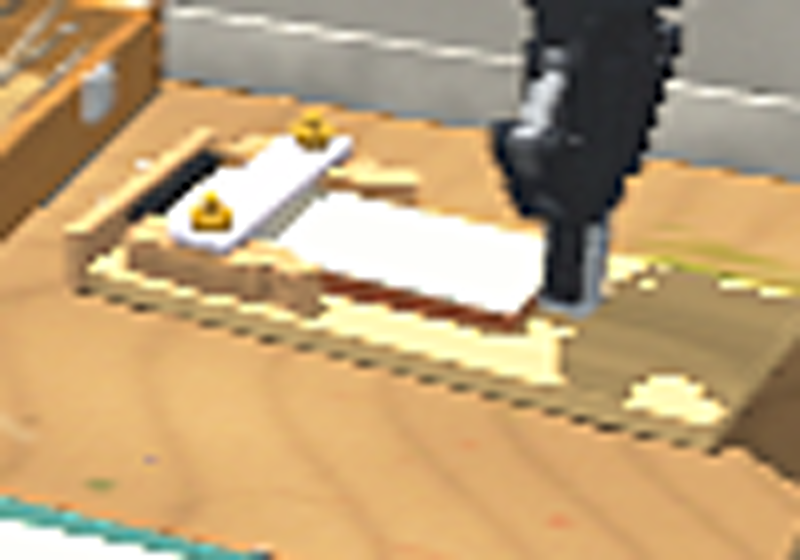

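Force builds at about 8 N/mm, which matches the sprung stop, and the rear end is at x≈-41. I'll back off and check without the gripper in the way.

Emit:
{"method": "move_arm", "body": {
  "series": [
    [[0,-0.5,0,0,0],[0,-1,0,0,0],[0,-1.5,0,0,0],[0,-2,0,0,0],[0,-3,0,0,0],[0,-5,0,0,0],[0,-10,0,0,0],[0,-20,0,-10,0],[0,-40,0,-40,0],[0,-70,0,-80,0]]
  ]
}}

```text
time_s: 36.18
eef_pos: [0.3638, -0.3276, 0.054]
eef_rot: [-0.002, 0.998, -0.056, -0.001]
wrist_force: [0.2, -0.8, 1.2]
opening: 0.001
grasp_force: 0.0
```

Emit:
{"method": "move_arm", "body": {
  "series": [
    [[0,-10,-40,-30,0],[0,-10,-80,-50,0],[0,-10,-120,-60,0],[0,-10,-160,-60,0],[0,-10,-200,-60,0],[0,-10,-230,-60,0],[0,-10,-250,-60,0],[0,-10,-250,-60,0],[0,-10,-250,-60,0],[0,-10,-250,-60,0]]
  ]
}}

```text
time_s: 37.02
eef_pos: [0.3832, -0.0802, 0.1152]
eef_rot: [0.0, 0.998, -0.056, 0.0]
wrist_force: [0.0, -0.5, 0.3]
opening: 0.002
grasp_force: 0.0
```

```bash
python3 m4.py f; python3 tilt.py; python3 -c "
import cv2
a=cv2.imread('pics/top_f.png')[165:295,370:490];cv2.imwrite('pics/c4.png',cv2.resize(a,None,fx=4.5,fy=4.5,interpolation=cv2.INTER_CUBIC))"
```

```text
top -22 tile rear x [-42.8 -42.2 -42.2 -41.7]
top 22 tile rear x [-43.5 -43.3 -43.  -42.4]
top y range [-28.3  30.6]
top stop front [92.3 92.6 92.9 93.  93.1]
top tile beyond bar 96 111.4
scene -22 tile rear x [-41.3 -39.9  -0.4   2. ]
scene 22 tile rear x [-26.8 -24.5 -19.8 -18.4]
scene y range [-29.3  32.4]
scene stop front [104.6 105.3 107.9 108.2 108.5]
scene tile beyond bar 17 110.6
top [ 0.534 -0.056] slope x,y [-0.0066 -0.0008] z 0.0386
top [0.482 0.057] slope x,y [-0.0008 -0.0024] z 0.0386
top [nan nan] slope x,y [0. 0.] z 0.0
scene [ 0.485 -0.047] slope x,y [-0.0006 -0.0278] z 0.0384
scene [nan nan] slope x,y [0. 0.] z 0.0tilt.py:8: RuntimeWarning: Mean of empty slice.
  A=np.c_[P[:,:2]-P[:,:2].mean(0),np.ones(len(P))]; c=np.linalg.lstsq(A,P[:,2],rcond=None)[0]
  ret = um.true_divide(
tilt.py:9: RuntimeWarning: Mean of empty slice.
  print(n,P[:,:2].mean(0).round(3),"slope x,y",c[:2].round(4),"z",c[2].round(4))
```

View pics/c4.png

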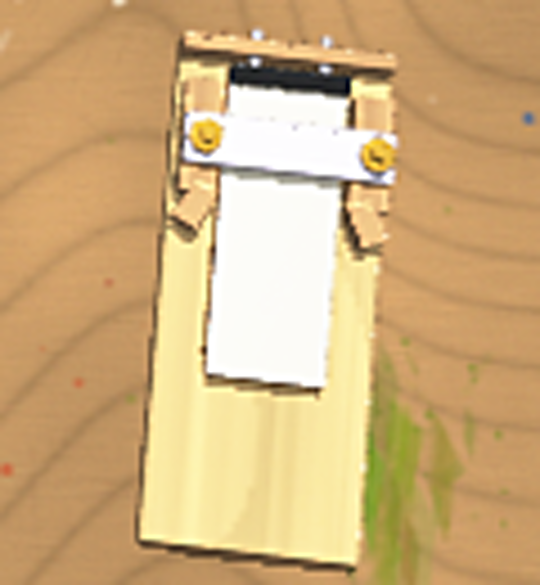

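In the top view the tile's far end (crop, around 290, 90) meets the black stop with no gap. It lies under the bar and parallel to the cheeks, and the gripper is clear of everything.

```bash
python3 -c "
from h import *
print(order.hand_in())"
```

```text
the job is handed in; nothing more can be done
None
```

The bowed tile was the one farthest from the jig (y≈+171 mm); I rocked it fully over at about 6 N, slid it flat under the cross bar, pushed it home against the stop at about 6 N and let go. The two sound tiles were pressed at about 7 N and left where they lay, and the job was handed in at about 37 s (no verdict shown).

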